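# Close the surface reader and hold a sample slide flush on its sloped face

### The arm

A 6-joint arm with a two-finger parallel gripper is mounted at the origin on the work surface. World frame = base frame: x ahead of the robot, y to its left, z up, the work surface at z = 0. Lengths are in mm, angles in rad, forces in N, time in s.
With the tool pointing down it reaches from about 275 to 1000 mm from the base axis. Payload 8.4 kg.
Tool frame: the origin (TCP) lies midway between the tips of the shut fingers; the grasp point (between the pads) lies 19 mm behind it; z points along the fingers, y is the line along which they close (so a half turn about z gives the same grasp; the last joint's range is limited). The gripper opens to 85 mm and grips with 20 to 120 N. Pads are 22 mm wide; open, the fingers measure 114 mm over their backs; the gripper's body (76 mm by 85 mm) begins 54 mm behind the grasp point. The pads swing forward as they close: fully open they stand 13 mm farther back than shut.
Start: joints at [1.136, 0.353, 1.633, -0, 1.155, -0.002], TCP at [262.133, 567.375, 231.281] pointing down, gripper open.
Joint ranges: [-2.63, 2.63], [-0.92, 2.1], [0.06, 2.66], [-1.3, 4.44], [0, 2.69], [-3.02, 3.02]. Speed limits (rad/s): [2.22, 2.22, 2.79, 3.14, 3.14, 3.14].

### API

Orientations are given as [roll, pitch, yaw] about the fixed x, y, z axes, in that order (R = Rz(yaw) Ry(pitch) Rx(roll)).
In Python, from rig import r gives the robot as it stands.
- The arm moves only by the shell command python3 -m inch 'ROWS' [OPENING] [FORCE]. ROWS is JSON, a list that holds one entry, the list of rows, each a list of 6 numbers: the shift along the tool's x, y, z scaled (see below), then the turn, a rotation vector about the tool's x, y, z scaled (see below). In form: [[[tx, ty, tz, wx, wy, wz], ...]]. A call has 1 to 8 rows; each row is the pose to reach, as a shift and turn from the pose commanded when the call began, along the tool's axes at that moment, turning the shorter way round; what a row does not reach only later rows make up. The controller multiplies each number of a shift by 20 cm and each number of a turn by pi rad. A row lasts 1/12 s, in which the tool goes at most 41.7 mm and 7.16 degrees, less where a joint would pass 70% of its speed; a pose out of reach is approached as far as the arm can. A call with a number of a shift or a turn outside -1 to 1 is refused whole. A call with a gripper value outside its range is refused whole. OPENING is the gripper's target within -1 to 1 (fully open at 1, half-way at 0, shut at -1), set as the call begins (- or left out, the last holds). The fingers move at their own pace and stop on an object; FORCE is the grip in N (left out, the last holds). Time passes only in rows, so rows that repeat a pose let the fingers close. It gives the time, the measured TCP pose, the force, the opening and the grip force at its end, in the units of the state.
- r.sense(): the state, without advancing time (a new reading comes with each control period).
- r.grab_frame(name): name is "scene" or "top"; returns the picture (480x640x3 uint8, red, green, blue); there is no depth.
- r.camera_info(name): a dict with "K" (3x3 intrinsics, pixels), "rvec" (rotation vector, rad) and "tvec" (3), from world to camera coordinates, as OpenCV has them. Camera axes: x right, y down, z forward; pixel columns grow to the right and rows downward; lengths in mm; the calibration is good to about 2 mm. A picture is of the moment at which its call begins. camera_info takes no time and is no camera call.
- r.sign_off(): hands the job in; it is judged then, once.
The state is a dict: "clock": time; "qpos": joint angles; "qvel": joint speeds; "joint_efforts": joint torques, N m; "eef_pos": TCP position; "tcp_rot": TCP orientation; "contact_force": force on the tool from outside, world axes, zero at the start; "wrist_torque": the same for the moment, N m; "opening": opening from 0.0 (shut) to 1.0 (fully open); "grasp_force": force on a finger pad.
Only numpy, scipy, OpenCV 4.12 (cv2) and the standard library are available. Lean on these libraries where they do the work, as an engineer would, in place of code of your own. Each camera call takes 0.05 s, during which the arm holds its last target. There are 200 camera calls.

### The job

First push the reader's open drawer fully shut; then pick up the sample slide by the grip rib on its back, tilt it to the slope of the reader's sprung face and lay its bare underside flush on it, centred, with the long edges of both running the same way. Finish while still holding it there, pressing gently so that the face sinks by a few millimetres (about 5) but is never driven to its stop, and leave everything else on the bench where it is.

Things in the scene. Friction and masses are not known exactly. Their poses are not given: they have to be found in the camera images.
- reader: bench instrument fixed to the bench, 180 mm deep (its x) and 240 mm wide (its y). Origin: centre of its underside; its -x side is the front, with the drawer. Its left half (+y) is a housing 75 mm high that holds the drawer; its right half (-y) is a 30 mm high bed carrying the tilting stage. Its place and yaw differ each time
- drawer (a joint): how far the drawer stands open, in m: 0 fully shut, 0.08 at most. It slides level along the reader's x (opens to the reader's -x), against about 1.5 N of friction plus a light drag, and stays where it is left. It has a hard end stop at 0. It carries a flat white reference tile
- drawer_front (a point): centre of the outer face of the drawer's front panel, 37 mm above the bench; the panel is 114 mm wide, 56 mm high and 12 mm thick, plain, without a handle. It moves with the drawer; its x axis is the reader's x (into the reader)
- face (a point): centre of the top surface of the reader's dark steel face plate, 100 mm (its x, up the slope) by 70 mm (its y, level) and 8 mm thick. Its z axis is the outward normal. The face slopes up away from the reader's front by 0.25 to 0.6 rad (it looks up and towards the front); the angle differs each time and is locked. The face's centre is 75 to 95 mm above the bench. Nothing stands above the face; the housing's flat side wall is 60 mm from its centre line on the +y side
- plate (a joint): how far the sprung face plate has been pushed in along its normal, in m: about 0 when free, end stop at 0.012. It starts to move at about 1.7 N, then takes 0.6 N more per mm (about 4.7 N at 5 mm, 9 N at the stop)
- slide: sample slide: a flat aluminium plate 80 mm (its x) by 50 mm (its y), 4 mm thick, with a black upright grip rib in the middle of its back, 40 mm long (along its x), 14 mm thick (along its y), standing from 4 to 38 mm above the underside. Origin: centre of the underside; z out of the back, along the rib. 70 to 130 g. It lies on the bench, rib up; a half turn about z makes no difference
- blank: a plain 80 x 50 x 4 mm aluminium plate of the slide's size, without any grip, lying loose; not the one to use. Origin: centre of its underside
- bin: small open parts bin, 90 x 70 mm, 40 mm high; loose bystander. Origin: centre of its underside
- jar: closed plastic jar, diameter 56, 70 mm high; loose bystander. Origin: centre of its underside
- beaker: glass beaker, diameter 64, 75 mm high; loose bystander. Origin: centre of its underside
- cap_a: small stepped cap, diameter 34, 26 mm high; loose bystander. Origin: centre of its underside
- cap_b: another such cap; loose bystander. Origin: centre of its underside
- tape: roll of tape lying flat, diameter 84, 20 mm high; loose bystander. Origin: centre of its underside
- driver: screwdriver, 160 mm long, lying on the bench; loose bystander. Origin: on the bench under its middle
Not all that is in view belongs to the job. Leave any brown or orange look-alike of the slide alone.

How it is judged (in metres and radians):
On the way, in this order (a step that is already met when the one before it is completed fails the run):
1. the drawer is fully shut (within 4 mm) (value of joint drawer below 0.004 m), for 0.2 s.
2. the slide is held in the fingers, clear of the bench by more than 30 mm (value of joint drawer below 0.004 m and height (world z) of slide above 0.03 m and contact force between the fingers and slide above 1 N), for 0.2 s.
At the end, for the whole second after the job is handed in: Drawer shut within 4 mm; slide still gripped and at rest on the face: parallel within 0.06 rad, long edges aligned within 0.15 rad, its underside's centre within 12 mm of the face's centre along it and 4 mm off it; pressing the reader with over 1.5 N, the face pushed in 2 to 9 mm (value of joint drawer below 0.004 m and contact force between the fingers and slide above 1 N and contact force between slide and reader above 1.5 N and value of joint plate between 0.002 and 0.009 m and angle between the z axis of slide and the z axis of face, either way round below 0.06 rad and angle between the x axis of slide and the x axis of face, either way round below 0.15 rad and x of slide in the frame of face between -0.012 and 0.012 m and y of slide in the frame of face between -0.012 and 0.012 m and z of slide in the frame of face between -0.004 and 0.004 m and linear speed of slide below 0.01 m/s); the arm keeps its last pose, push and grip.
It fails at once if the sprung face is driven to its stop (pushed in more than 11.5 mm) (value of joint plate above 0.0115 m).
It fails at once if another thing on the bench is moved by more than 30 mm (distance of any of blank, bin, jar, beaker, cap_a, cap_b, tape, driver from where it was at the start of the episode above 0.03 m).
It also fails if it takes over 48 s, if anything falls off the work surface, if the arm or the gripper's body presses on something with over 40 N, if the wrist force passes 120 N, or if a joint passes its speed limit or range.

## Working session

There is one attempt and no reset: what is moved stays moved. The work goes in short steps, Python scripts to look and compute and a shell command to move; the robot and the scene stay as the last step left them, time stands still between calls to the robot, and variables do not carry over. Pictures are saved under pics/ and viewed, at most 10 in all, crops included, and the job is handed in when it is done.

```bash
mkdir -p pics
python3 - <<'E'
from rig import r
import cv2
for n in ("scene","top"):
    f=r.grab_frame(n); cv2.imwrite(f"pics/{n}0.png",f[:,:,::-1]); c=r.camera_info(n); print(n,c)
print(r.sense())
E
```

```text
scene {'K': array([[535.69487593,   0.        , 323.61661927],
       [  0.        , 535.69487593, 234.61308979],
       [  0.        ,   0.        ,   1.        ]]), 'rvec': array([ 2.3898248 ,  0.84581961, -0.29778361]), 'tvec': array([-398.36271873, -245.26024507, 1392.90235341])}
top {'K': array([[448.19370137,   0.        , 323.33039937],
       [  0.        , 448.19370137, 241.99562464],
       [  0.        ,   0.        ,   1.        ]]), 'rvec': array([ 2.20617156, -2.17248571,  0.0934369 ]), 'tvec': array([ -63.58091169,  562.18859253, 1081.83992188])}
{'clock': 0.1, 'qpos': array([ 1.13561023e+00,  3.53577413e-01,  1.63402065e+00,  1.77999082e-06,
        1.15519077e+00, -2.40326383e-03]), 'qvel': array([ 2.36346839e-04, -7.79757049e-05, -2.35559980e-03, -4.34103572e-04,
        5.82198500e-04,  7.59888736e-04]), 'joint_efforts': array([ 1.37478841e-03, -6.06364560e+01, -3.42821002e+01,  1.74586271e-04,
        4.02699370e-03,  1.47666856e-05]), 'eef_pos': array([261.95652684, 567.01222146, 230.65440797]), 'tcp_rot': array([-3.14039649e+00, -4.50231984e-06,  2.70880910e+00]), 'contact_force': array([ 0.63361024, -0.44893055, -0.04525177]), 'wrist_torque': array([0.02291666, 0.03661823, 0.00082492]), 'grasp_force': 0.0, 'opening': 1.002672284192727}
```

View pics/scene0.png

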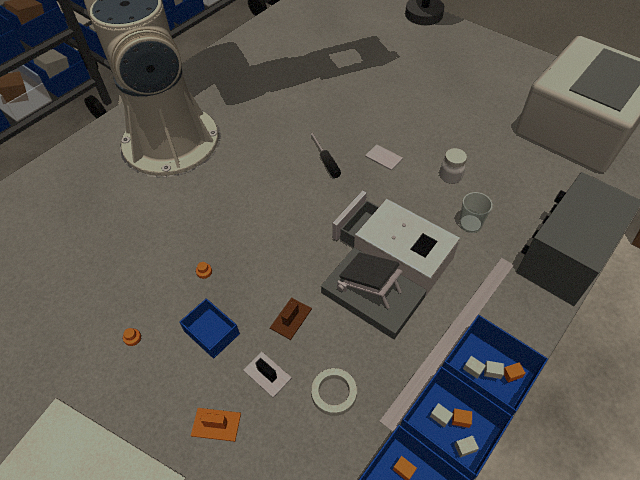

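View pics/top0.png

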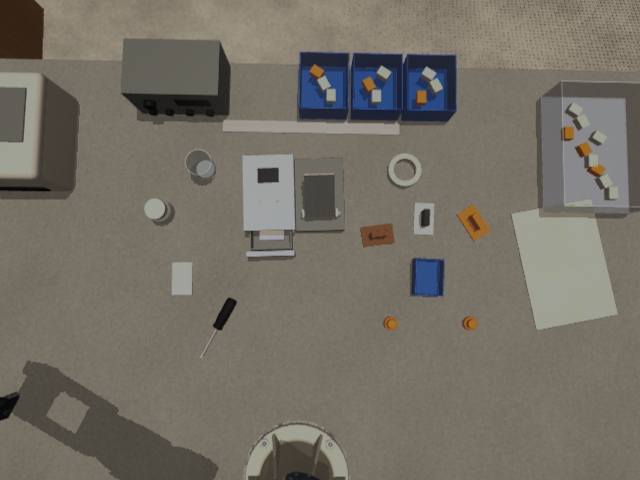

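Slide candidates in the top view are the grey plate with a black rib (424,218), the brown look-alike (377,235), the orange one (474,222) and the ribless blank (181,279). Only (424,218) fits, being aluminium with a black rib. I'll confirm it in an enlarged crop along with the reader.

Run:
```python
import cv2,numpy as np
t=cv2.imread('pics/top0.png');s=cv2.imread('pics/scene0.png')
e=lambda im,x,y,w,h,k:cv2.resize(im[y:y+h,x:x+w],None,fx=k,fy=k,interpolation=cv2.INTER_CUBIC)
cv2.imwrite('pics/c1.png',np.hstack([e(t,236,145,120,120,5),np.vstack([e(t,404,198,40,40,5),e(s,240,345,60,60,200/60),e(s,240,345,60,60,200/60)*0])]))
cv2.imwrite('pics/c2.png',e(s,315,185,150,150,4))
```

```text
(no output)
```

View pics/c1.png

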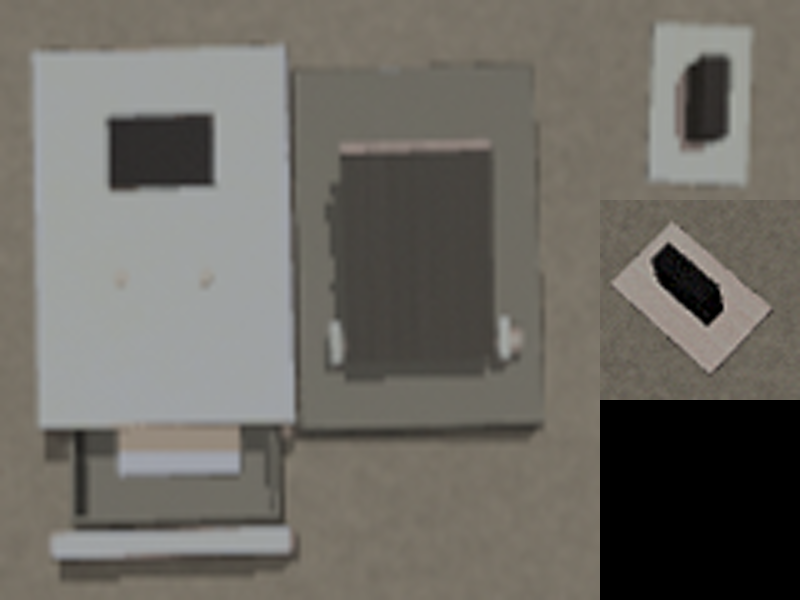

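View pics/c2.png

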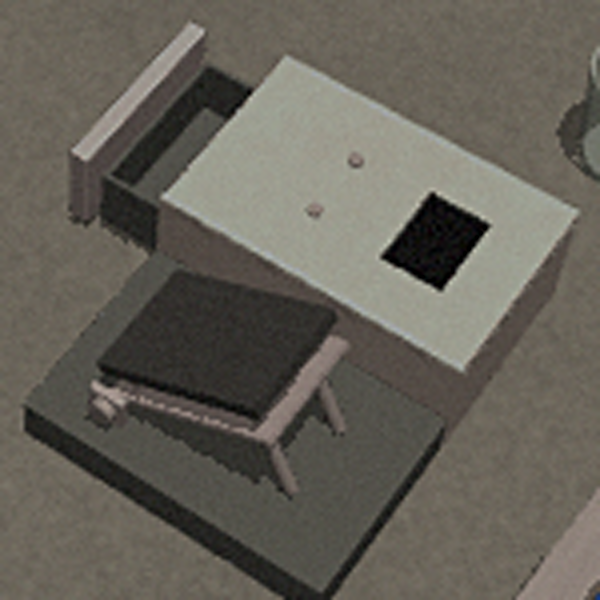

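```bash
cat > fit.py <<'E'
import cv2,numpy as np
from scipy.optimize import least_squares
from rig import r
C={n:r.camera_info(n) for n in("scene","top")}
def proj(n,P): c=C[n];return cv2.projectPoints(np.array(P,float).reshape(-1,1,3),c["rvec"],c["tvec"],c["K"],None)[0][:,0]
def ray(n,uv,z):
    c=C[n];R=cv2.Rodrigues(c["rvec"])[0];o=-R.T@c["tvec"];d=R.T@np.linalg.inv(c["K"])@[*uv,1.]
    return o+d*(z-o[2])/d[2]
T=lambda L:np.array(L)/5+[235.6,144.6]
S=lambda L:np.array(L)/4+[314.6,184.6]
def Rz(a):return cv2.Rodrigues(np.array([0,0,a]))[0]
def reader(p,P): return (np.array(P)@Rz(p[2]).T)+[p[0],p[1],0]
hous=[[90,120,75],[90,0,75],[-90,0,75],[-90,120,75]]
bed=[[90,-120,30],[-90,-120,30]]
def face(p,th=0):
    fx,fz,a=p[3:6];u=np.array([np.cos(a),0,np.sin(a)]);n=np.array([-np.sin(a),0,np.cos(a)]);c=np.array([fx,-60,fz])-th*n
    return [c+50*u+[0,35,0],c+50*u+[0,-35,0],c-50*u+[0,-35,0],c-50*u+[0,35,0]]
def front(p): return [[-90-p[6]-12*0,60+57,65],[-90-p[6],60-57,65]]
E
cat > f2.py <<'E'
from fit import *
tp=T([[33,51],[285,45],[295,426],[40,428],[534,67],[540,428],[341,152],[491,150]])
sc=S([[578,212],[465,371],[162,198],[287,56],[338,315],[180,268]])
def res(p):
    f=face(p);m=reader(p,hous+bed+f[:2]);n=reader(p,hous+[f[0],f[3]])
    return np.r_[(proj("top",m)-tp).ravel(),(proj("scene",n)-sc).ravel(),(p[7:]if len(p)>7 else [])]
tx=ray("top",T([290,240]),50)
s=least_squares(res,[tx[0],tx[1],0,0,85,.4],loss='soft_l1')
p=s.x;print(p.round(3),s.fun.round(1).reshape(-1,2).tolist())
print('face world',reader(p,[[p[3],-60,p[4]]]).round(1))
ft=[ray("top",q,65) for q in T([[52,558],[293,555],[52,535],[290,528]])]
loc=[(Rz(p[2]).T@(q-[p[0],p[1],0])).round(1) for q in ft];print('drawer',loc)
fs=[(Rz(p[2]).T@(ray("scene",q,65)-[p[0],p[1],0])).round(1) for q in S([[192,25],[70,152],[205,36],[85,160]])];print(fs)
for q in [(650,22),(751,28),(748,187),(650,184)]:
    uv=np.array([q[0]-600,q[1]])/5+[403.6,197.6];print('slide',ray("top",uv,4).round(1))
sq=[ray("scene",np.array([q[0]-600,q[1]-200])*.3+[239.65,344.65],4).round(1) for q in [(672,221),(771,308),(711,375),(612,284)]];print(sq)
t=cv2.imread('pics/top0.png');sI=cv2.imread('pics/scene0.png')
def ov(im,n,x,y,w,k):
    o=cv2.resize(im[y:y+w,x:x+w],None,fx=k,fy=k,interpolation=cv2.INTER_CUBIC);o=cv2.convertScaleAbs(o,alpha=1.7)
    for P,c in((hous,(0,0,255)),(face(p),(0,255,0)),(face(p,8),(255,255,0))):
        q=(proj(n,reader(p,P))-[x,y]+.5)*k;cv2.polylines(o,[q.round().astype(int)],True,c,1)
    return o
cv2.imwrite('pics/ov.png',np.hstack([ov(t,"top",290,160,60,400/60.),ov(sI,"scene",325,235,90,400/90.)]))
E
python3 f2.py
```

```text
[ 6.78109e+02  1.74230e+01  3.90000e-02 -1.43300e+01  8.33980e+01
  4.10000e-01] [[0.0, -0.1], [0.3, 0.1], [-0.2, -0.6], [-0.5, 0.1], [0.0, -0.4], [0.8, -0.3], [-0.2, 0.1], [0.2, -0.1], [0.8, -0.1], [-0.7, 0.2], [-0.4, -0.6], [-0.0, -0.8], [0.2, -0.0], [-0.2, 0.1]]
face world [[666.1 -43.1  83.4]]
drawer [array([-150.2,  115.5,   65. ]), array([-151.5,    2.2,   65. ]), array([-139.4,  115.4,   65. ]), array([-138.7,    3.4,   65. ])]
[array([-147.6,  113.4,   65. ]), array([-149.3,    1.4,   65. ]), array([-137.2,  111. ,   65. ]), array([-139.7,    1.8,   65. ])]
slide [ 669.1 -281.2    4. ]
slide [ 666.9 -332.3    4. ]
slide [ 586.3 -330.5    4. ]
slide [ 587.1 -281.2    4. ]
[array([ 588.2, -280.6,    4. ]), array([ 667.7, -283.8,    4. ]), array([ 667.3, -333.4,    4. ]), array([ 587.9, -330.1,    4. ])]
```

View pics/ov.png

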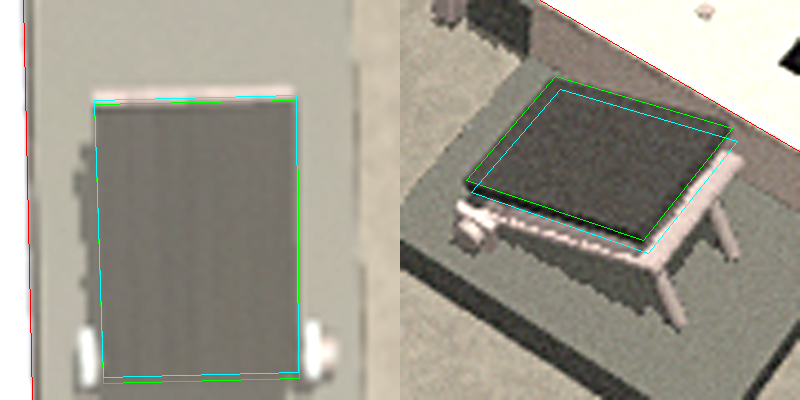

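The overlay fits in both views: the face is at (666,-43,83) with slope 0.41 and reader yaw 0.04. The crop confirms the grey plate with the black rib as the slide, at (627,-306) with yaw about -0.025. Next I plan the moves.

```bash
cat > plan.py <<'E'
import sys,json,numpy as np
from scipy.spatial.transform import Rotation as R
from rig import r
# waypoints: world x y z roll pitch yaw ; prints the row (scaled) for each, from the previous one
s=r.sense();p=np.array(s["eef_pos"]);q=R.from_euler('xyz',s["tcp_rot"])
print('at',p.round(1),q.as_euler('xyz').round(3),'F',s["contact_force"].round(1),'t',s["clock"])
for w in json.loads(sys.argv[1]):
    t=np.array(w[:3],float);k=R.from_euler('xyz',w[3:])
    sh=q.inv().apply(t-p)/200;rv=(q.inv()*k).as_rotvec()/np.pi
    print(sh.round(3),rv.round(4),'rows>=',round(max(np.linalg.norm(sh)*200/41.7,np.degrees(np.linalg.norm(rv)*np.pi)/7.16),1));p,q=t,k
E
python3 plan.py '[[340,400,200,3.1416,0,3.18],[410,230,160,3.1416,0,3.18],[482,70,150,3.1416,0,3.18],[482,70,38,3.1416,0,3.18]]'
```

```text
at [262.  567.  230.7] [-3.14  -0.     2.709] F [ 0.6 -0.4 -0. ] t 0.1
[-0.704 -0.594  0.154] [-4.0e-04 -1.0e-04 -1.5e-01] rows>= 4.5
[-0.317 -0.863  0.2  ] [0. 0. 0.] rows>= 4.5
[-0.329 -0.813  0.05 ] [0. 0. 0.] rows>= 4.2
[0.   0.   0.56] [0. 0. 0.] rows>= 2.7
```

```bash
python3 -m inch '[[[-0.704,-0.594,0.154,0,0,-0.15],[-0.704,-0.594,0.154,0,0,-0.15],[-0.704,-0.594,0.154,0,0,-0.15],[-0.704,-0.594,0.154,0,0,-0.15],[-0.704,-0.594,0.154,0,0,-0.15],[-0.704,-0.594,0.154,0,0,-0.15]]]' -1
python3 -m inch '[[[-0.317,-0.863,0.2,0,0,0],[-0.317,-0.863,0.2,0,0,0],[-0.317,-0.863,0.2,0,0,0],[-0.317,-0.863,0.2,0,0,0],[-0.317,-0.863,0.2,0,0,0],[-0.317,-0.863,0.2,0,0,0]]]'
python3 -m inch '[[[-0.329,-0.813,0.05,0,0,0],[-0.329,-0.813,0.05,0,0,0],[-0.329,-0.813,0.05,0,0,0],[-0.329,-0.813,0.05,0,0,0],[-0.329,-0.813,0.05,0,0,0],[-0.329,-0.813,0.05,0,0,0],[-0.329,-0.813,0.05,0,0,0]]]'
python3 plan.py '[[482,70,38,3.1416,0,3.18]]'
```

```text
clock: 0.6
eef_pos: [340.7, 396.1, 199.3]
tcp_rot: [-3.138, -0.002, -3.105]
contact_force: [0.8, 0.2, -0.7]
opening: 0.142
grasp_force: 0.0
clock: 1.1
eef_pos: [410.4, 227.2, 159.4]
tcp_rot: [-3.14, -0.002, -3.106]
contact_force: [0.0, 0.4, 0.3]
opening: 0.0
grasp_force: 0.0
clock: 1.68
eef_pos: [482.1, 71.1, 150.4]
tcp_rot: [3.141, -0.0, -3.105]
contact_force: [0.2, 0.2, -0.4]
opening: 0.001
grasp_force: 0.0
at [482.1  71.1 150.4] [ 3.141 -0.    -3.105] F [ 0.2  0.2 -0.4] t 1.6833
[ 0.    -0.006  0.562] [ 0.0002 -0.0001 -0.0005] rows>= 2.7
```

```bash
python3 -m inch '[[[0,-0.005,0.3,0,0,0],[0,-0.005,0.56,0,0,0],[0,-0.005,0.56,0,0,0],[0,-0.005,0.56,0,0,0],[0,-0.005,0.56,0,0,0]]]'
python3 -m inch '[[[-0.05,0,0,0,0,0],[-0.1,0,0,0,0,0],[-0.14,0,0,0,0,0],[-0.18,0,0,0,0,0],[-0.22,0,0,0,0,0],[-0.26,0,0,0,0,0],[-0.3,0,0,0,0,0],[-0.34,0,0,0,0,0]]]'
python3 -m inch '[[[-0.01,0,0,0,0,0],[-0.02,0,0,0,0,0],[-0.03,0,0,0,0,0],[-0.03,0,0,0,0,0]]]'
```

```text
clock: 2.1
eef_pos: [480.6, 70.9, 37.8]
tcp_rot: [-3.141, -0.004, -3.101]
contact_force: [1.0, 0.3, 0.7]
opening: 0.002
grasp_force: 0.0
clock: 2.77
eef_pos: [550.8, 72.0, 38.5]
tcp_rot: [3.142, -0.0, -3.103]
contact_force: [-2.3, 0.9, 1.1]
opening: -0.001
grasp_force: 1.1
clock: 3.1
eef_pos: [556.3, 72.3, 38.4]
tcp_rot: [-3.142, 0.0, -3.103]
contact_force: [0.5, -0.3, 0.3]
opening: 0.004
grasp_force: 0.0
```

```bash
python3 -m inch '[[[-0.015,0,0,0,0,0],[-0.03,0,0,0,0,0]]]' | grep -E 'eef|contact'
python3 -m inch '[[[-0.008,0,0,0,0,0],[-0.015,0,0,0,0,0]]]'| grep -E 'eef|contact'
python3 -m inch '[[[-0.008,0,0,0,0,0],[-0.015,0,0,0,0,0]]]'| grep -E 'eef|contact'
```

```text
eef_pos: [561.7, 72.5, 38.3]
contact_force: [-1.8, 0.6, -0.6]
eef_pos: [562.6, 72.5, 38.2]
contact_force: [-14.2, 0.1, 10.7]
eef_pos: [562.6, 72.5, 37.9]
contact_force: [-24.1, 1.4, 21.3]
```

```bash
python3 -m inch '[[[0.1,0,0,0,0,0],[0.2,0,0,0,0,0],[0.2,0,-0.2,0,0,0],[0.2,0,-0.4,0,0,0],[0.2,0,-0.6,0,0,0],[0.2,0,-0.6,0,0,0]]]' 0 30
python3 plan.py '[[560,-110,160,3.1416,0,3.1166],[627,-306,140,3.1416,0,3.1166],[627.5,-306.5,60,3.1416,0,3.1166]]'
```

```text
clock: 4.1
eef_pos: [533.0, 71.9, 166.0]
tcp_rot: [3.141, 0.012, -3.103]
contact_force: [1.8, 0.1, 0.7]
opening: 0.503
grasp_force: 0.0
at [533.   71.9 166. ] [ 3.141  0.012 -3.103] F [1.8 0.1 0.7] t 4.1
[-0.1   -0.914  0.03 ] [0.0005 0.0038 0.0202] rows>= 4.4
[-0.359 -0.971  0.1  ] [0. 0. 0.] rows>= 5.0
[-0.003 -0.002  0.4  ] [0. 0. 0.] rows>= 1.9
```

```bash
python3 -m inch '[[[-0.1,-0.914,0.03,0,0,0.02],[-0.1,-0.914,0.03,0,0,0.02],[-0.1,-0.914,0.03,0,0,0.02],[-0.1,-0.914,0.03,0,0,0.02],[-0.1,-0.914,0.03,0,0,0.02],[-0.1,-0.914,0.03,0,0,0.02]]]' >/dev/null
python3 -m inch '[[[-0.36,-0.97,0.1,0,0,0],[-0.36,-0.97,0.1,0,0,0],[-0.36,-0.97,0.1,0,0,0],[-0.36,-0.97,0.1,0,0,0],[-0.36,-0.97,0.1,0,0,0],[-0.36,-0.97,0.1,0,0,0],[-0.36,-0.97,0.1,0,0,0],[-0.36,-0.97,0.1,0,0,0]]]'
python3 plan.py '[[627.5,-306.5,60,3.1416,0,3.1166],[627.5,-306.5,7,3.1416,0,3.1166]]'
python3 - <<'E'
from rig import r
import cv2
o=[]
for n,(x,y,w,h) in (("scene",(230,180,240,240)),("top",(236,145,225,150))):
    f=r.grab_frame(n)[:,:,::-1]; cv2.imwrite(f"pics/{n}1.png",f)
    o.append(cv2.resize(f[y:y+h,x:x+w],(400,400*h//w),interpolation=cv2.INTER_CUBIC))
import numpy as np
o[1]=cv2.copyMakeBorder(o[1],0,400-o[1].shape[0],0,0,0)
cv2.imwrite('pics/h1.png',np.hstack(o))
E
```

```text
clock: 5.27
eef_pos: [622.2, -305.5, 132.1]
tcp_rot: [3.141, -0.001, 3.117]
contact_force: [0.4, 1.0, -0.7]
opening: 0.501
grasp_force: 0.0
at [ 622.2 -305.5  132.1] [ 3.141e+00 -1.000e-03  3.117e+00] F [ 0.4  1.  -0.7] t 5.2667
[-0.027 -0.005  0.36 ] [ 0.0002 -0.0002  0.0001] rows>= 1.7
[0.    0.    0.265] [0. 0. 0.] rows>= 1.3
```

View pics/h1.png

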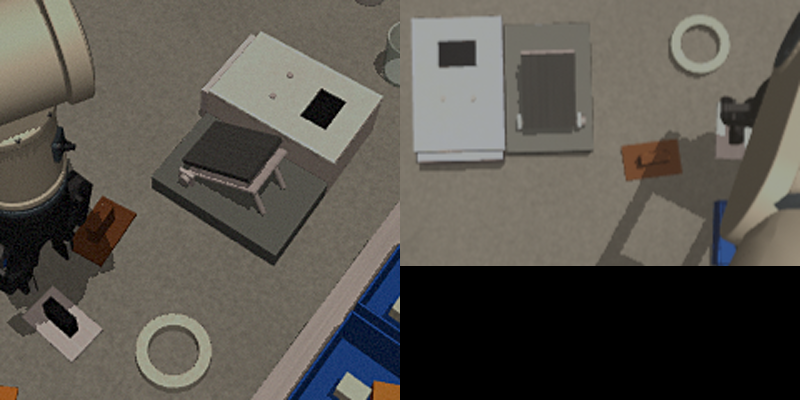

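The drawer front at (460,157) is now flush with the housing, and the slide has not moved, with its rib at (60,315) under the fingers. Descending to grasp.

```bash
python3 -m inch '[[[-0.027,-0.005,0.18,0,0,0],[-0.027,-0.005,0.36,0,0,0],[-0.027,-0.005,0.45,0,0,0],[-0.027,-0.005,0.54,0,0,0],[-0.027,-0.005,0.59,0,0,0],[-0.027,-0.005,0.625,0,0,0],[-0.027,-0.005,0.625,0,0,0],[-0.027,-0.005,0.625,0,0,0]]]' 0 30 | grep -E 'eef|cont|open'
python3 -m inch '[[[0,0,0,0,0,0],[0,0,0,0,0,0],[0,0,0,0,0,0],[0,0,0,0,0,0],[0,0,0,0,0,0],[0,0,0,0,0,0],[0,0,0,0,0,0],[0,0,0,0,0,0]]]' -1 60
python3 plan.py '[[627.5,-306.5,130,3.1416,0,3.1166]]'
```

```text
eef_pos: [628.2, -307.2, 8.3]
contact_force: [0.3, 0.9, 0.2]
opening: 0.498
clock: 6.7
eef_pos: [628.6, -308.0, 8.9]
tcp_rot: [-3.141, 0.002, 3.117]
contact_force: [-1.1, -0.8, 7.0]
opening: 0.152
grasp_force: 59.4
at [ 628.6 -308.     8.9] [-3.141e+00  2.000e-03  3.117e+00] F [-1.1 -0.8  7. ] t 6.7
[ 0.005  0.007 -0.605] [-0.0003  0.0006  0.0001] rows>= 2.9
```

```bash
python3 -m inch '[[[0,0,-0.1,0,0,0],[0,0,-0.25,0,0,0],[0,0,-0.45,0,0,0],[0,0,-0.65,0,0,0],[0,0,-0.75,0,0,0],[0,0,-0.75,0,0,0],[0,0,-0.75,0,0,0]]]'
python3 plan.py '[[630,-180,165,3.1416,0.41,3.18],[638.4,-44.2,147.5,3.1416,0.41,3.18]]'
```

```text
clock: 7.28
eef_pos: [628.4, -307.9, 159.3]
tcp_rot: [-3.14, 0.003, 3.117]
contact_force: [0.2, 0.3, -1.9]
opening: 0.155
grasp_force: 58.6
at [ 628.4 -307.9  159.3] [-3.140e+00  3.000e-03  3.117e+00] F [ 0.2  0.3 -1.9] t 7.2833
[ 0.008  0.639 -0.03 ] [-0.0045 -0.1296 -0.0197] rows>= 3.3
[-0.028  0.677  0.107] [0. 0. 0.] rows>= 3.3
```

```bash
python3 -m inch '[[[0.008,0.16,-0.03,-0.001,-0.035,-0.005],[0.008,0.32,-0.03,-0.002,-0.07,-0.01],[0.008,0.5,-0.03,-0.004,-0.1,-0.015],[0.008,0.64,-0.03,-0.0045,-0.13,-0.02],[0.008,0.64,-0.03,-0.0045,-0.13,-0.02],[0.008,0.64,-0.03,-0.0045,-0.13,-0.02]]]' >/dev/null
python3 -m inch '[[[-0.028,0.2,0.107,0,0,0],[-0.028,0.4,0.107,0,0,0],[-0.028,0.55,0.107,0,0,0],[-0.028,0.677,0.107,0,0,0],[-0.028,0.677,0.107,0,0,0],[-0.028,0.677,0.107,0,0,0],[-0.028,0.677,0.107,0,0,0]]]'
cat > look.py <<'E'
import sys
from fit import *
from scipy.spatial.transform import Rotation as Ro
# overlay the slide (as believed held: underside h below TCP, dx along tool x) and the face
h,dx=float(sys.argv[2]),float(sys.argv[3]);s=r.sense();q=Ro.from_euler('xyz',s["tcp_rot"]);p0=s["eef_pos"]
p=[678.109,17.423,.039,-14.33,83.398,.41]
sl=lambda z:[p0+q.apply([dx+a,b,h-z]) for a,b in((40,25),(40,-25),(-40,-25),(-40,25))]
o=[]
for n in("scene","top"):
    f=np.ascontiguousarray(r.grab_frame(n)[:,:,::-1]);cv2.imwrite(f'pics/{n}{sys.argv[1]}.png',f)
    c=proj(n,[p0+q.apply([0,0,h])])[0];w=80 if n=="scene" else 70;x,y=(c-w/2).round().astype(int);k=400/w
    im=cv2.convertScaleAbs(cv2.resize(f[y:y+w,x:x+w],(400,400),interpolation=cv2.INTER_CUBIC),alpha=1.6);o.append(im.copy())
    for P,col in((sl(0),(0,0,255)),(sl(4),(255,0,255)),(reader(p,face(p)),(0,255,0))):
        cv2.polylines(im,[((proj(n,P)-[x,y]+.5)*k).round().astype(int)],True,col,1)
    o.append(im)
o=[cv2.resize(i,(300,300)) for i in o]
cv2.imwrite(f'pics/look{sys.argv[1]}.png',np.vstack([np.hstack(o[:2]),np.hstack(o[2:])]))
E
python3 look.py 2 8.9 1.1
```

```text
clock: 8.37
eef_pos: [638.1, -44.2, 145.8]
tcp_rot: [3.141, 0.408, -3.102]
contact_force: [-0.0, 0.2, -0.7]
opening: 0.152
grasp_force: 59.0
```

View pics/look2.png

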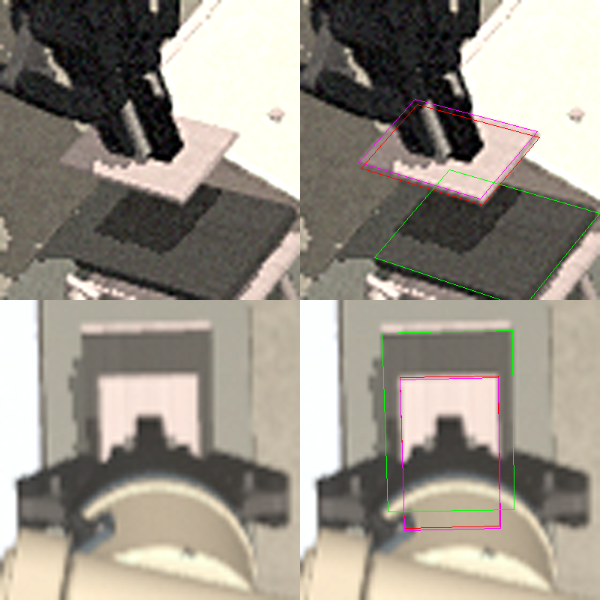

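```bash
cat > st.py <<'E'
import numpy as np
from rig import r
from scipy.spatial.transform import Rotation as R
s=r.sense();q=R.from_euler('xyz',s["tcp_rot"]);F=R.from_euler('zy',[.039,-.41])
d=F.inv().apply(s["eef_pos"]+q.apply([1.1,0,8.9])-np.array([666.1,-43.1,83.4]))
print('slide in face',d.round(2),'relrot',(F*R.from_euler('y',np.pi)).inv().__mul__(q).as_rotvec().round(4),
'Ftool',q.inv().apply(s["contact_force"]).round(2),'Mtool',q.inv().apply(s["wrist_torque"]).round(3),'grip',s["grasp_force"].round(0),'t',s["clock"])
E
python3 st.py
```

```text
Traceback (most recent call last):
  File "st.py", line 7, in <module>
    'Ftool',q.inv().apply(s["contact_force"]).round(2),'Mtool',q.inv().apply(s["wrist_torque"]).round(3),'grip',s["grasp_force"].round(0),'t',s["clock"])
                                                                                                                ^^^^^^^^^^^^^^^^^^^^^^
AttributeError: 'float' object has no attribute 'round'
```

```bash
sed -i 's/s\["grasp_force"\].round(0)/round(s["grasp_force"])/' st.py; python3 st.py
python3 -m inch '[[[0,0,0.07,0,0,0],[0,0,0.13,0,0,0],[0,0,0.18,0,0,0],[0,0,0.215,0,0,0],[0,0,0.23,0,0,0],[0,0,0.23,0,0,0],[0,0,0.23,0,0,0]]]'>/dev/null;python3 st.py
python3 -m inch '[[[0,0,0,0,0,0],[0,0,0,0,0,0]]]'>/dev/null;python3 st.py
```

```text
slide in face [-2.05 -1.6  59.72] relrot [-0.0161  0.0014  0.0043] Ftool [-0.65  1.01  0.77] Mtool [ 0.03   0.261 -0.041] grip 59 t 8.4667
slide in face [-2.48  0.38 13.93] relrot [-0.0168  0.0016  0.0032] Ftool [ 0.41 -0.41  0.52] Mtool [-0.053  0.233 -0.012] grip 59 t 9.05
slide in face [-1.93  0.47 14.54] relrot [-0.0167  0.0004  0.003 ] Ftool [ 1.26 -0.13  1.38] Mtool [0.044 0.277 0.005] grip 59 t 9.2167
```

```bash
sed -i "s/'zy'/'ZY'/" st.py; python3 st.py
for i in 1 2; do python3 -m inch '[[[0,0,0,0,0,0]]]'>/dev/null;python3 st.py|grep -o Ftool.*;done
python3 -m inch '[[[0,0,0.02,0,0,0],[0,0,0.04,0,0,0],[0,0,0.05,0,0,0],[0,0,0.05,0,0,0]]]'>/dev/null;python3 st.py
python3 -m inch '[[[0,0,0.01,0,0,0],[0,0,0.01,0,0,0]]]'>/dev/null;python3 st.py
python3 -m inch '[[[0,0,0.01,0,0,0],[0,0,0.01,0,0,0]]]'>/dev/null;python3 st.py
```

```text
slide in face [-1.93  0.69 14.53] relrot [-0.0012  0.0007 -0.0002] Ftool [ 1.26 -0.13  1.38] Mtool [0.044 0.277 0.005] grip 59 t 9.2167
Ftool [ 0.92 -0.2   1.26] Mtool [0.056 0.236 0.017] grip 59 t 9.3
Ftool [ 0.46 -0.24  0.99] Mtool [0.023 0.245 0.031] grip 59 t 9.3833
slide in face [-2.38  0.69  3.58] relrot [-0.0012  0.0016 -0.    ] Ftool [ 0.25  0.49 -1.96] Mtool [-0.032  0.134  0.008] grip 59 t 9.7167
slide in face [-2.3   0.69  1.91] relrot [-0.0012  0.0014 -0.0001] Ftool [ 0.12  0.01 -1.42] Mtool [-0.101  0.118  0.021] grip 59 t 9.8833
slide in face [-2.22  0.68 -0.  ] relrot [-0.0012  0.0012 -0.0001] Ftool [ 1.12  1.   -2.53] Mtool [-0.066  0.116  0.017] grip 59 t 10.05
```

```bash
cat > avg.sh <<'E'
E
cat >> st.py <<'E'
open('log.txt','a').write(' '.join(map(str,[*q.inv().apply(s["contact_force"]),*q.inv().apply(s["wrist_torque"])]))+'\n')
E
cat > mean.py <<'E'
import numpy as np;a=np.loadtxt('log.txt');print('mean F,M',a.mean(0).round(3),'se',(a.std(0)/len(a)**.5).round(3))
E
m(){ python3 st.py >/dev/null; }
rm -f log.txt
for i in 1 2 3 4; do python3 -m inch '[[[0,0,0,0,0,0]]]'>/dev/null; m; done; python3 mean.py; rm log.txt
python3 -m inch '[[[0,0,0,0,-0.0064,0],[0,0,0,0,-0.0064,0]]]'>/dev/null
for i in 1 2 3 4; do python3 -m inch '[[[0,0,0,0,0,0]]]'>/dev/null; m; done; python3 mean.py; rm log.txt
python3 -m inch '[[[0,0,0,0,-0.0064,0],[0,0,0,0,-0.0064,0]]]'>/dev/null
for i in 1 2 3 4; do python3 -m inch '[[[0,0,0,0,0,0]]]'>/dev/null; m; done; python3 mean.py;rm log.txt; python3 st.py
```

```text
mean F,M [ 0.691  0.461 -3.151 -0.084  0.106 -0.004] se [0.225 0.097 0.255 0.011 0.01  0.013]
mean F,M [ 0.784 -0.071 -3.128 -0.049  0.255 -0.008] se [0.125 0.215 0.364 0.016 0.023 0.012]
mean F,M [ 1.468  0.104 -3.076 -0.022  0.352  0.004] se [0.063 0.203 0.179 0.016 0.025 0.009]
slide in face [-2.19  0.71 -0.01] relrot [-0.0013 -0.0381 -0.0001] Ftool [ 1.64  0.2  -2.96] Mtool [-0.019  0.415  0.024] grip 59 t 11.3833
```

```bash
m(){ python3 st.py >/dev/null; }
python3 -m inch '[[[0,0,0.003,0,0.0064,0],[0,0,0.005,0,0.0064,0]]]'>/dev/null
for i in 1 2 3 4 5; do python3 -m inch '[[[0,0,0,0,0,0]]]'>/dev/null; m; done; python3 mean.py; rm log.txt
python3 -m inch '[[[0,0,0,-0.005,0,0],[0,0,0,-0.005,0,0]]]'>/dev/null
for i in 1 2 3 4 5; do python3 -m inch '[[[0,0,0,0,0,0]]]'>/dev/null; m; done; python3 mean.py;rm log.txt; python3 st.py
python3 look.py 3 8.9 1.1
```

```text
mean F,M [ 0.901  0.122 -3.501  0.039  0.134  0.013] se [0.25  0.164 0.132 0.017 0.058 0.013]
mean F,M [-0.852 -0.241 -3.557  0.108 -0.129 -0.008] se [0.306 0.462 0.171 0.057 0.018 0.014]
slide in face [-1.83  0.77 -0.86] relrot [-0.0166 -0.0192 -0.0003] Ftool [-0.18 -0.87 -4.02] Mtool [ 0.19  -0.172  0.02 ] grip 60 t 12.55
```

View pics/look3.png

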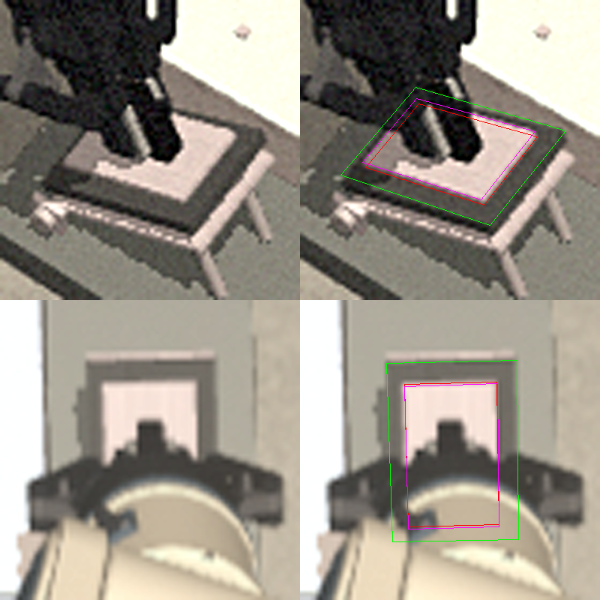

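```bash
m(){ python3 st.py >/dev/null; }; rm -f log.txt
python3 -m inch '[[[0,0,0,0.003,-0.003,0],[0,0,0,0.003,-0.003,0],[0,0,0,0.003,-0.003,0],[0,0,0,0.003,-0.003,0],[0,0,0,0.003,-0.003,0],[0,0,0,0.003,-0.003,0]]]'>/dev/null
for i in 1 2 3 4 5 6; do python3 -m inch '[[[0,0,0,0,0,0]]]'>/dev/null; m; done; python3 mean.py; python3 st.py
```

```text
mean F,M [-0.254 -0.04  -3.361  0.174  0.022 -0.012] se [0.215 0.177 0.177 0.01  0.016 0.015]
slide in face [-2.2   0.75 -0.97] relrot [-0.0075 -0.0279  0.    ] Ftool [ 0.44 -0.24 -3.63] Mtool [ 0.211  0.08  -0.064] grip 60 t 13.65
```

```bash
rm -f log.txt
python3 -m inch '[[[0,0,0,0.002,0,0],[0,0,0,0.002,0,0],[0,0,0,0.002,0,0],[0,0,0,0.002,0,0],[0,0,0,0.002,0,0],[0,0,0,0.002,0,0],[0,0,0,0.002,0,0],[0,0,0,0.002,0,0]]]'>/dev/null
for i in 1 2 3 4; do python3 -m inch '[[[0,0,0,0,0,0]]]'>/dev/null; python3 st.py>/dev/null; done; python3 mean.py; python3 st.py
python3 - <<'E'
from rig import r
print(r.sign_off())
E
```

```text
mean F,M [ 0.75  -0.056 -2.807  0.011  0.214 -0.011] se [0.094 0.111 0.277 0.009 0.016 0.014]
slide in face [-2.16  0.71 -0.95] relrot [-0.0013 -0.0279  0.    ] Ftool [ 0.98 -0.14 -3.46] Mtool [0.031 0.267 0.032] grip 60 t 14.65
the job is handed in; nothing more can be done
None
```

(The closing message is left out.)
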